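# Ready the tape deck for threading

## Robot

A 6-joint arm with a two-finger parallel gripper is mounted at the origin on the work surface. World frame = base frame: x ahead of the robot, y to its left, z up, the work surface at z = 0. Lengths are in m, angles in degrees, forces in N, time in s.
With the tool pointing down it reaches from about 0.35 to 0.775 m from the base axis. Payload 7.3 kg.
Tool frame: the origin (TCP) lies at the very end of the fingers, on their centre line; the grasp point (between the pads) lies 19 mm behind it (robot.hold_point_z is the distance from the TCP to the grasp point, in m); z points along the fingers, y is the direction in which the jaws open and shut (so a half turn about z gives the same grasp; the last joint's range is limited). The gripper opens to 92 mm and grips with 3 to 60 N. Pads are 19 mm wide; open, the fingers measure 130 mm over their backs; the gripper's body (75 mm by 190 mm) begins 47 mm behind the grasp point.
Start: joints at [-79.985, 19.595, 87.324, -0, 73.075, -8.365], TCP at [0.166, -0.498, 0.227] pointing down, gripper open.
Joint ranges: [-145.02, 145.02], [-44.19, 115.74], [2.07, 154.8], [-57.11, 237.11], [16.16, 152.29], [-177.93, 177.93]. Speed limits (degrees/s): [147.25, 147.25, 180, 180, 180, 180].

## Interface

Orientations are given as [roll, pitch, yaw] about the fixed x, y, z axes, in that order (R = Rz(yaw) Ry(pitch) Rx(roll)).
In Python, from station import robot, optics gives the robot as it stands. The module is installed in compiled form; this text tells all that it offers.
- The arm moves only by the tool carry_out, never from a script. Its argument "motion" is one flat list of numbers, 7 for each row, row after row: the turn, a rotation vector about the tool's x, y, z in rad, then the shift along the tool's x, y, z in mm, then the gripper command: -1 is fully open, 1 is shut, values between are in proportion. In form: [ax, ay, az, tx, ty, tz, fingers, ax, ay, az, tx, ty, tz, fingers, ...]. A call has exactly 10 rows; each row is the pose to reach, as a shift and turn from the pose commanded when the call began, along the tool's axes at that moment; what a row does not reach only later rows make up. A row lasts 1/10 s, in which the tool goes at most 50 mm and 8.59 degrees, less where a joint would pass 70% of its speed; a pose out of reach is approached as far as the arm can. A call with a gripper value outside its range is refused whole. The fingers move at their own pace and stop on an object; the grip force is fixed at half the most. Time passes only in rows, so rows that repeat a pose let the fingers close, or fill a call up. It gives the time, the measured TCP pose, the force and the opening at its end, in the units of the state.
- robot.get_state(): the state, without advancing time (a new reading comes with each control period).
- optics.capture(name): name is "scene" or "side" or "wrist"; returns a dict with "color" (400x640x3 uint8, red, green, blue), "mtx" (3x3 intrinsics, pixels), "dist_coeffs" ([k1, k2, p1, p2, k3] as OpenCV has them; the pictures are not rectified), "rvec" (rotation vector, rad) and "tvec" (3), from world to camera coordinates, as OpenCV has them. Camera axes: x right, y down, z forward; pixel columns grow to the right and rows downward; lengths in m; the calibration is good to about 2 mm. A picture is of the moment at which its call begins. There is no depth.
- robot.hand_in(): hands the job in, once; it reports no verdict.
The state is a dict: "time_s": time; "qpos": joint angles; "qvel": joint speeds; "joint_torque": joint torques, N m; "ee_pos": TCP position; "eef_rot": TCP orientation; "force": force on the tool from outside, world axes, zero at the start; "ft_torque": the same for the moment, N m; "gripper_width": finger opening in m.
Only numpy, scipy, OpenCV 4.12 (cv2) and the standard library are available. Lean on these libraries where they do the work, as an engineer would, in place of code of your own. Each camera call takes 0.05 s, during which the arm holds its last target.

## Task

Get the tape deck ready for threading: push the pinch roller lever all the way over to its open (green) stop, and with a finger against one of its spokes push the empty take-up reel gently round until the slot in its red spoke points straight at the yellow guide roller. Do not lift the reel off its seat, do not turn the full supply reel, and leave the loose things on and beside the deck where they are.

Things in the scene. Friction and masses are not known exactly. Their poses are not given: they have to be found in the camera images.
- deck: reel-to-reel tape deck lying face up on the bench, fixed: grey plate in a dark wooden case 340 x 450 x 150 mm (x, y, z). Origin: centre of its underside, on the bench. Its x axis points from the controls (head side, nearest the robot) to the reels, y to the supply reel (left), z up. Face plate at z = 150 mm; nothing on it stands higher than 36 mm above the plate.
- spindle (a point): axis of the take-up reel, at the height of the reel's upper face (22 mm above the face plate). Deck frame: (60, -105, 172) mm. The spindle's cap, radius 13 mm, stands 14 mm above this point.
- takeup_turn (a joint): angle of the take-up reel in rad, positive anticlockwise seen from above; 0 (or any whole number of turns) when the slot points exactly at the yellow guide roller. Turns freely without end, both ways; a drag of about 0.06 N m keeps it where it is left.
- takeup_reel: empty take-up reel on the right: aluminium, 178 mm diameter, 11 mm thick, lower face 11 mm above the face plate. Origin: centre of its lower face. Its x axis runs along the slotted red spoke. Three spokes 22 mm wide, 120 degrees apart (at 0, 120, 240 degrees from its x axis; two are bare metal), join the hub (33 mm radius) to the rim (inner radius 82 mm).
- reel_slot (a point): outer end of the threading slot, on the reel's upper face, 80 mm from the spindle axis. The slot is a black radial line 6 mm wide along the middle of the red spoke. The three windows between the spokes are open down to the face plate (turntable radius 30 mm), so a finger put down into a window can push a spoke from its side.
- reel_lift (a joint): height of the take-up reel above its seat in m: 0 seated. It weighs 140 g, is held down only by its weight, and lifts if pulled up.
- slot_target (a point): point of the deck 80 mm from the spindle axis on the line to the yellow guide roller, at the height of the reel's upper face: the outer end of the slot belongs here.
- guide_roller (a point): top centre of the yellow guide roller (18 mm diameter, 24 mm high, fixed), in front of the take-up reel. Deck frame: (-55, -125, 174) mm.
- pinch_lever (a joint): angle of the pinch roller lever in rad, about the vertical through lever_pivot: 0 = closed stop, 1.047 = open stop (the green end of its dotted quadrant), growing anticlockwise seen from above. It stays where it is left (drag about 0.08 N m) and swings the rubber pinch roller away from the capstan as it opens.
- lever_pivot (a point): pivot of the lever, 16 mm above the face plate. Deck frame: (-60, -185, 166) mm. The steel arm, 9 mm wide, from 10 to 15 mm above the plate, runs from here towards the robot side: 30 degrees left of the deck's -x direction when closed (towards the deck's +y), 30 degrees right of it (-y) when open.
- lever_knob (a point): top centre of the black knob at the end of the lever, 55 mm from the pivot: a cylinder 16 mm diameter, from 5 to 27 mm above the face plate.
- supply_reel: full supply reel on the left (brown tape pack between aluminium flanges, 178 mm diameter, 11 mm thick); turns easily and must be left alone. Origin: on its axis at the face plate.
- supply_mark (a point): point on the upper face of the supply reel, 80 mm from its axis; it must stay where it is.
- splice_block: loose grooved aluminium splicing block, 20 x 85 x 11 mm, lying on the deck plate near its front edge. Origin: centre of its underside.
- reel_clamp: loose black rubber reel clamp, 32 mm diameter, 26 mm high, standing on the deck plate between the reels. Origin: centre of its underside.
- cleaner: loose amber bottle of head cleaner, 40 mm diameter, 105 mm high, standing on the bench to the right of the deck. Origin: centre of its underside.
- screwdriver: loose screwdriver with an orange handle, 160 mm long, lying on the bench to the right of the deck.

How it is judged (in metres and radians):
At the end, for the whole second after the job is handed in: the outer end of the slot is within 14 mm of the point facing the guide roller (10 degrees of turn), the reel is at rest and down on its seat (within 3 mm), and the lever is within 0.087 rad (5 degrees) of its open stop (horizontal distance between reel_slot and slot_target below 0.014 m and velocity of joint takeup_turn between -0.05 and 0.05 rad/s and value of joint pinch_lever above 0.96 rad and value of joint reel_lift below 0.003 m); the robot touches nothing.
It fails at once if the take-up reel is lifted more than 6 mm off its seat (value of joint reel_lift above 0.006 m).
It fails at once if the take-up reel is pushed or gripped with more than 30 N (contact force between the fingers and takeup_reel above 30 N).
It fails at once if the take-up reel is pushed with the arm or the gripper's body instead of a finger (contact force between the arm and takeup_reel above 3 N).
It fails at once if the supply reel is turned by more than about 15 degrees (its mark moves 20 mm) (distance of supply_mark from where it was at the start of the episode above 0.02 m).
It fails at once if a loose bystander is shifted or lifted by more than 15 mm (distance of any of splice_block, reel_clamp, cleaner, screwdriver from where it was at the start of the episode above 0.015 m).
It also fails if it takes over 67 s, if anything falls off the work surface, if the arm or the gripper's body presses on something with over 40 N, if the wrist force passes 120 N, or if a joint passes its speed limit or range.

## Working session

There is one attempt and no reset: what is moved stays moved. The work goes in short steps, Python scripts to look and compute and a tool call to move; the robot and the scene stay as the last step left them, time stands still between calls to the robot, and variables do not carry over. Pictures are saved under pics/ and viewed, and the job is handed in when it is done.

Besides the shell and the picture viewer there is one more tool, called after "Request:" as a command line: name --argument value ..., lists and objects as JSON in quotes. carry_out: Moves the arm, as the interface text tells. Its arguments: {"type":"object","properties":{"motion":{"type":"array"}},"required":["motion"]}

```bash
mkdir -p pics; python3 - <<'E'
from station import robot, optics
import cv2
for n in ["scene","side","wrist"]:
    d=optics.capture(n); cv2.imwrite(f"pics/{n}0.png",d["color"][:,:,::-1])
    R=cv2.Rodrigues(d["rvec"])[0]; print(n,(-R.T@d["tvec"].ravel()).round(3), R[2].round(2))
print(robot.get_state())
E
```

```text
scene [1.102 0.294 0.864] [-0.55 -0.35 -0.76]
side [0.265 0.637 0.548] [ 0.37 -0.78 -0.51]
wrist [ 0.23  -0.477  0.384] [-0.24 -0.08 -0.97]
{'time_s': 0.15, 'qpos': array([-7.99834540e+01,  1.96273858e+01,  8.73644671e+01,  5.30429250e-04,
        7.30744346e+01, -8.36490049e+00]), 'qvel': array([ 0.01964396, -0.11260371, -0.14147686,  0.00708883,  0.08566674,
       -0.01831635]), 'joint_torque': array([ 1.05639810e-03, -4.31472480e+01, -2.44353873e+01,  7.17563624e-02,
        5.37869311e-02, -9.67725578e-05]), 'ee_pos': array([ 0.16552762, -0.49790423,  0.2262047 ]), 'eef_rot': array([-1.79934492e+02, -1.01451726e-02,  1.83812860e+01]), 'force': array([-0.73352947,  0.36711366,  0.32326088]), 'ft_torque': array([-0.01242516, -0.01279686,  0.00977796]), 'gripper_width': 0.0919059559943142}
```

View pics/scene0.png

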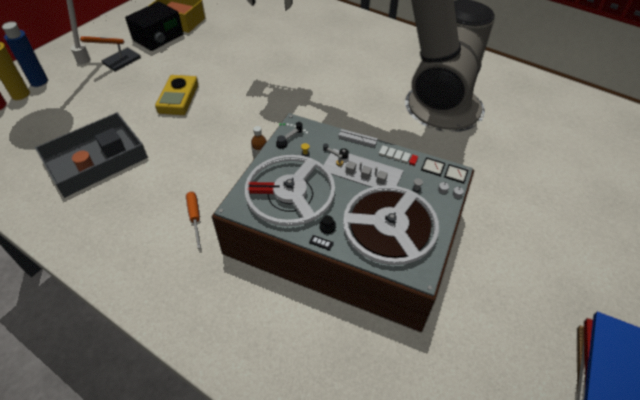

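View pics/side0.png

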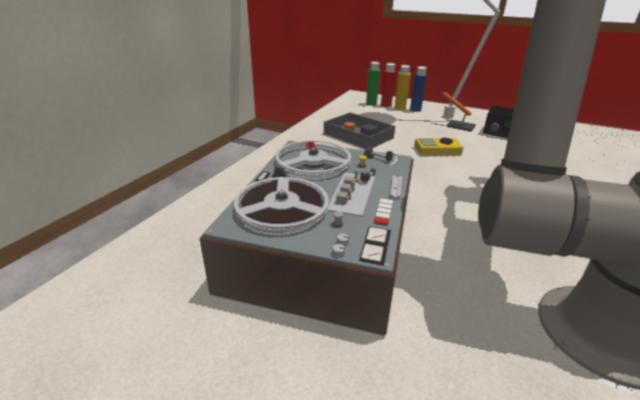

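View pics/wrist0.png

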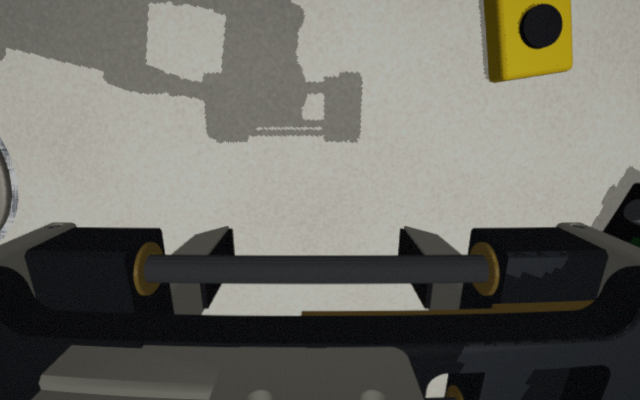

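The scene view shows the deck at about (215–475, 115–325). The take-up reel is centred near (290,190) with its red spoke pointing left to (260,188), and the lever is near (290,135). I'll zoom in next.

```bash
python3 - <<'E'
import cv2
a=cv2.imread("pics/scene0.png")[110:270,205:480]
cv2.imwrite("pics/scene0z.png",cv2.resize(a[:, :200],None,fx=4,fy=3.75*4/3.75,interpolation=cv2.INTER_CUBIC)[:600])
cv2.imwrite("pics/scene0y.png",cv2.resize(a,(800,465),interpolation=cv2.INTER_CUBIC))
E
```

```text
(no output)
```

View pics/scene0z.png

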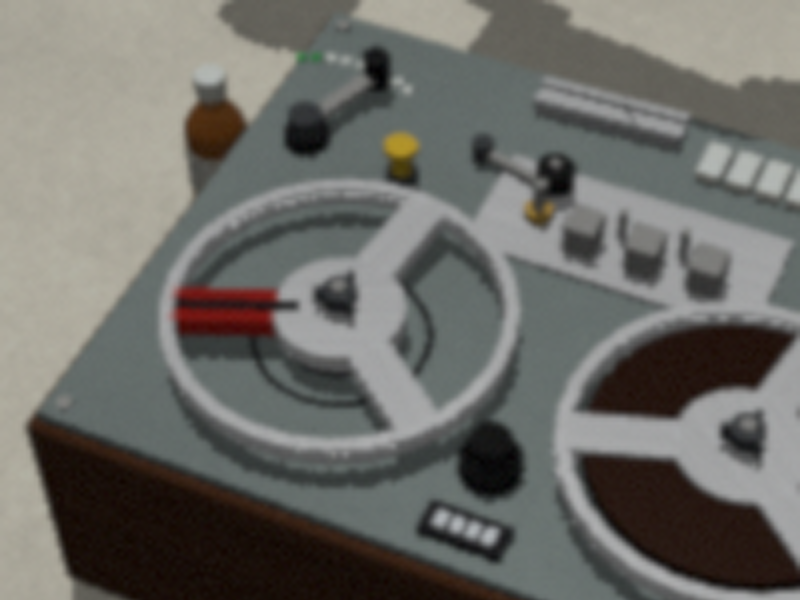

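View pics/scene0y.png

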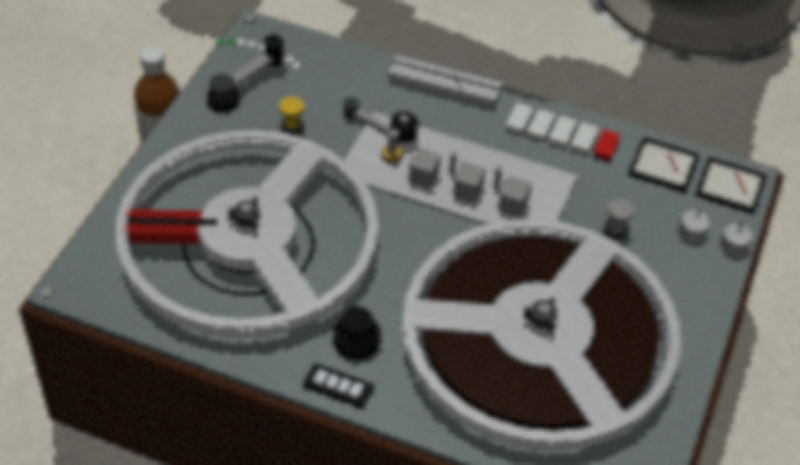

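```bash
python3 - <<'E'
import cv2
a=cv2.imread("pics/side0.png")[130:340,195:445]
cv2.imwrite("pics/side0y.png",cv2.resize(a,(714,600),interpolation=cv2.INTER_CUBIC))
E
```

```text
(no output)
```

View pics/side0y.png

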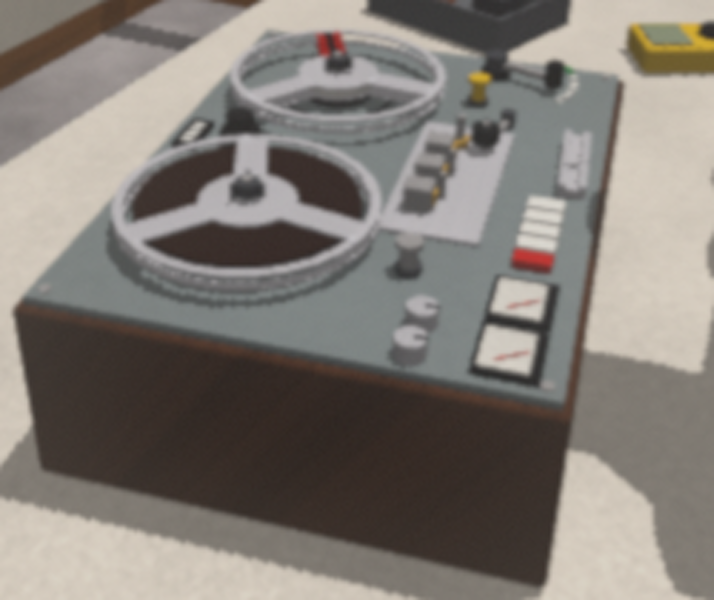

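```bash
cat > h.py <<'E'
import numpy as np, cv2
def ray(d,uv,z):
    R=cv2.Rodrigues(d["rvec"])[0]; t=np.ravel(d["tvec"]); C=-R.T@t
    n=cv2.undistortPoints(np.array([[uv]],float),d["mtx"],d["dist_coeffs"]).ravel()
    v=R.T@np.array([n[0],n[1],1]); return C+v*(z-C[2])/v[2]
def proj(d,P): return cv2.projectPoints(np.atleast_2d(np.array(P,float)),d["rvec"],d["tvec"],d["mtx"],d["dist_coeffs"])[0].reshape(-1,2)
def fit(D,W):
    D=np.array(D)[:,:2];W=np.array(W)[:,:2]
    a=D-D.mean(0);b=W-W.mean(0)
    th=np.arctan2((a[:,0]*b[:,1]-a[:,1]*b[:,0]).sum(),(a*b).sum())
    R=np.array([[np.cos(th),-np.sin(th)],[np.sin(th),np.cos(th)]]);t=W.mean(0)-R@D.mean(0)
    return th,R,t,(D@R.T+t-W)
E
python3 - <<'E'
from h import *
from station import optics
S=optics.capture("scene");L=optics.capture("side")
sc=lambda u,v:(u/2.909+205-.3,v/2.909+110-.3)
si=lambda u,v:(u/2.857+195-.3,v/2.857+130-.3)
pts=[("cA",S,sc(25,307),(.17,-.225,.15)),("cB",S,sc(243,13),(-.17,-.225,.15)),("cC",S,sc(782,175),(-.17,.225,.15)),
("gr",S,sc(291,103),(-.055,-.125,.174)),("cap",S,sc(246,205),(.06,-.105,.186)),
("lB",L,si(621,80),(-.17,-.225,.15)),("lC",L,si(572,412),(-.17,.225,.15)),("lD",L,si(17,308),(.17,.225,.15)),("lgr",L,si(480,77),(-.055,-.125,.174)),("lcap",L,si(338,55),(.06,-.105,.186))]
D=[p[3] for p in pts];W=[ray(p[1],p[2],p[3][2]) for p in pts]
th,R,t,r=fit(D,W);print(np.degrees(th),t)
for p,w,e in zip(pts,W,r):print(p[0],w.round(4),(e*1000).round(1))
np.savez("pose.npz",R=R,t=t,th=th)
for d,p in((S,sc(274,41)),(L,si(557,65))):
    w=ray(d,p,.177); q=R.T@(w[:2]-t); print("knob",w,q, np.degrees(np.arctan2(*(q-[-.06,-.185])[::-1])),np.linalg.norm(q-[-.06,-.185]))
# red spoke
for d in(S,L):
    hsv=cv2.cvtColor(d["color"],cv2.COLOR_RGB2HSV);m=((hsv[...,0]<8)|(hsv[...,0]>172))&(hsv[...,1]>150)&(hsv[...,2]>60)
    c=proj(d,[[*(R@[.06,-.105]+t),.172]])[0]
    yy,xx=np.nonzero(m);k=np.hypot(xx-c[0],yy-c[1])<50;w=ray(d,(xx[k].mean(),yy[k].mean()),.172)
    q=R.T@(w[:2]-t)-[.06,-.105];print("red",k.sum(),q,np.degrees(np.arctan2(q[1],q[0])))
print("target dir",np.degrees(np.arctan2(-.020,-.115)))
for n,x in (("spindle",[.06,-.105]),("gr",[-.055,-.125]),("pivot",[-.06,-.185])):print(n,R@x+t)
E
```

```text
10.427481249134196 [0.5518002  0.00585711]
cA [ 0.758  -0.1817  0.15  ] [ 1.7 -3. ]
cB [ 0.4347 -0.241   0.15  ] [-9.4 -5.1]
cC [0.3574 0.1915 0.15  ] [-13.5   4.9]
gr [ 0.519  -0.1335  0.174 ] [1.3 6.4]
cap [ 0.6272 -0.094   0.186 ] [2.6 7.4]
lB [ 0.4239 -0.2301  0.15  ] [  1.5 -16.1]
lC [0.3446 0.1944 0.15  ] [-0.7  2. ]
lD [0.6662 0.2582 0.15  ] [12.1 -0.3]
lgr [ 0.5181 -0.1287  0.174 ] [2.2 1.6]
lcap [ 0.6276 -0.0887  0.186 ] [2.2 2.2]
knob [ 0.47301729 -0.18170781  0.177     ] [-0.11142934 -0.17020826] 163.95407775004244 0.05351422535843309
knob [ 0.46762524 -0.17485971  0.177     ] [-0.11549289 -0.16249734] 157.92718591545164 0.05988180663153306
red 196 [ 0.02575678 -0.05535072] -65.04566620263748
red 447 [ 0.11916378 -0.25348508] -64.82170002017214
target dir -170.13419305691565
spindle [ 0.62981333 -0.08654934]
gr [ 0.5203324  -0.12703298]
pivot [ 0.52627443 -0.18694703]
```

Request:
carry_out --motion '[0, 0, 0, 0, 0, -40, 1, 0, 0, 0, 40, -25, -74, 1, 0, 0, 0, 80, -50, -74, 1, 0, 0, 0, 120, -75, -74, 1, 0, 0, 0, 165, -104, -74, 1, 0, 0, 0, 210, -132, -74, 1, 0, 0, 0, 255, -161, -74, 1, 0, 0, 0, 300, -189, -74, 1, 0, 0, 0, 345, -218, -74, 1, 0, 0, 0, 380, -240, -74, 1]'

```text
time_s: 1.25
ee_pos: [0.4456, -0.1558, 0.3009]
eef_rot: [180.0, -0.0, 18.4]
force: [0.5, -1.5, -0.9]
gripper_width: 0.0163
```

```bash
python3 - <<'E'
from station import robot, optics
import cv2
d=optics.capture("wrist"); cv2.imwrite("pics/wrist1.png",d["color"][:,:,::-1])
d=optics.capture("wrist"); cv2.imwrite("pics/wrist1b.png",d["color"][:,:,::-1])
s=robot.get_state();print(s["time_s"],s["ee_pos"],s["eef_rot"],s["qpos"],s["gripper_width"])
E
```

```text
1.35 [ 0.44737357 -0.15288807  0.30054737] [-1.79927907e+02 -8.81911551e-02  1.87914877e+01] [-28.24484499  11.11147053  87.21532622   0.11488425  81.66587128
  42.94696714] 0.008499723447258467
```

View pics/wrist1b.png

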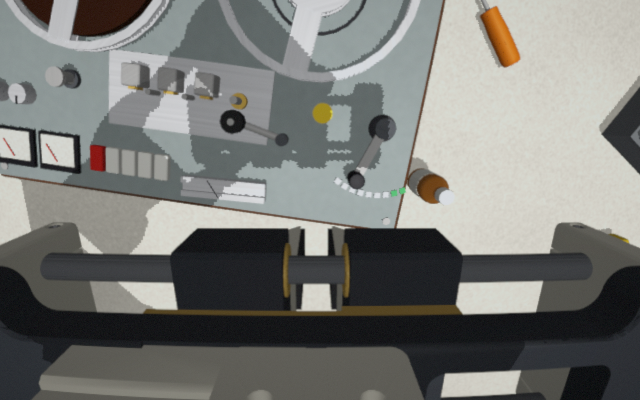

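Wrist view: yellow guide roller top at (322,113), knob at (357,180), pivot at (382,127) and the green dot at (400,190). I'll shift forward to see the reel as well.

Request:
carry_out --motion '[0, 0, 0, 30, 0, 0, 1, 0, 0, 0, 60, 0, 0, 1, 0, 0, 0, 90, 0, 0, 1, 0, 0, 0, 90, 0, 0, 1, 0, 0, 0, 90, 0, 0, 1, 0, 0, 0, 90, 0, 0, 1, 0, 0, 0, 90, 0, 0, 1, 0, 0, 0, 90, 0, 0, 1, 0, 0, 0, 90, 0, 0, 1, 0, 0, 0, 90, 0, 0, 1]'

```text
time_s: 2.35
ee_pos: [0.53, -0.1294, 0.3009]
eef_rot: [180.0, -0.0, 18.4]
force: [-0.8, 0.3, -0.0]
gripper_width: 0.0004
```

```bash
python3 - <<'E'
from station import robot, optics
import cv2,pickle
d=optics.capture("wrist"); cv2.imwrite("pics/wrist2.png",d["color"][:,:,::-1]);pickle.dump(d,open("w2.pkl","wb"))
s=robot.get_state();print(s["time_s"],s["ee_pos"],s["eef_rot"],s["qpos"],s["gripper_width"])
E
```

```text
2.4 [ 0.53003009 -0.12939903  0.30086163] [ 1.79983877e+02 -8.42269110e-03  1.83688408e+01] [-2.17650777e+01  1.92131471e+01  7.61784702e+01 -6.92835232e-03
  8.45915509e+01  4.98667346e+01] 0.000949550894313546
```

View pics/wrist2.png

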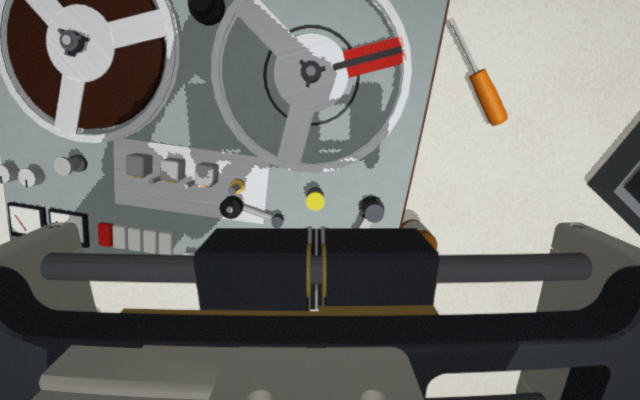

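```bash
python3 - <<'E'
from h import *
import pickle
d=pickle.load(open("w2.pkl","rb"))
hsv=cv2.cvtColor(d["color"],cv2.COLOR_RGB2HSV)
m=(abs(hsv[...,0].astype(int)-30)<5)&(hsv[...,1]>120)&(hsv[...,2]>120)
yy,xx=np.nonzero(m);k=(abs(xx-315)<20)&(abs(yy-201)<20);g=(xx[k].mean(),(yy[k].min()+yy[k].max())/2)
print("gr px",g,k.sum(),xx[k].min(),xx[k].max(),yy[k].min(),yy[k].max())
pts=[((-.055,-.125,.174),g),((.06,-.105,.186),(312,70))]
W=[ray(d,p[1],p[0][2]) for p in pts];print(W,np.linalg.norm(W[0]-W[1]))
th,R,t,r=fit([p[0] for p in pts],W);print(np.degrees(th),t,r*1000)
e=[ray(d,u,.15) for u in((447,10),(404,215))];v=e[0]-e[1];print("edge heading",np.degrees(np.arctan2(v[1],v[0])),[R.T@(q[:2]-t) for q in e])
q=R.T@(ray(d,(72,40),.186)[:2]-t);print("supply cap",q)
m=((hsv[...,0]<8)|(hsv[...,0]>172))&(hsv[...,1]>150)&(hsv[...,2]>60)
yy,xx=np.nonzero(m);k=(abs(xx-375)<40)&(abs(yy-55)<30)
for uv in((xx[k].mean(),yy[k].mean()),(400,52)):
    q=R.T@(ray(d,uv,.172)[:2]-t)-[.06,-.105];print("red",uv,q,np.hypot(*q),np.degrees(np.arctan2(q[1],q[0])))
np.savez("pose.npz",R=R,t=t,th=th)
E
```

```text
gr px (np.float64(314.8544061302682), np.float64(200.5)) 261 306 323 192 209
[array([ 0.52009649, -0.13267803,  0.174     ]), array([ 0.62997491, -0.09386082,  0.186     ])] 0.11714965898484216
9.591190382263209 [ 5.53409675e-01 -2.93474925e-04] [[-0.09086434 -0.03210002]
 [ 0.09086434  0.03210002]]
edge heading 10.439699759593413 [array([ 0.1375981 , -0.21907374]), array([-0.06288453, -0.22204296])]
supply cap [0.05722481 0.10194361]
red (np.float64(373.005444646098), np.float64(56.68148820326679)) [ 0.02111506 -0.0505826 ] 0.05481282263634538 -67.34253115071395
red (400, 52) [ 0.02882024 -0.07324162] 0.07870795285931512 -68.52059014922985
```

```bash
python3 - <<'E'
from h import *
from station import robot, optics
p=robot.get_state()["ee_pos"]
ims=[]
for n in("scene","side"):
    d=optics.capture(n);u=proj(d,[p,p+[0,0,.066]]);print(n,u, proj(d,[p+[0,.05,0]])-u[0])
    x,y=u[0].astype(int);a=d["color"][max(y-70,0):y+30,max(x-60,0):x+60,::-1];ims.append(cv2.resize(a,(400,333),interpolation=cv2.INTER_CUBIC))
cv2.imwrite("pics/fing.png",np.hstack(ims))
E
```

```text
scene [[301.91053562 101.16504654]
 [301.07307994  72.12581603]] [[21.71950012  9.54219868]]
side [[362.15406459 102.22941618]
 [364.58341575  70.99564905]] [[-8.46073871  6.41734859]]
```

View pics/fing.png

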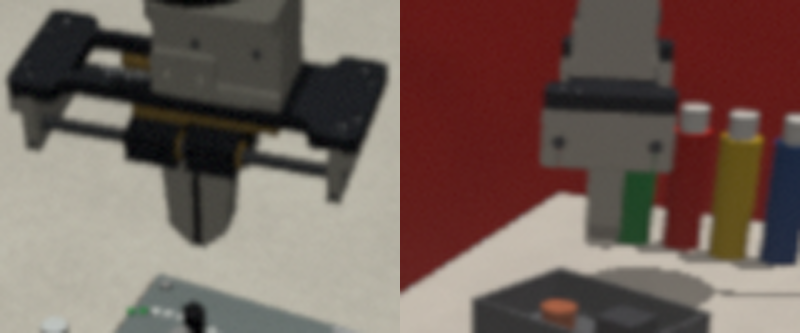

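Request:
carry_out --motion '[0, 0, 0, -36, -4, 0, 1, 0, 0, 0, -71, -7, 0, 1, 0, 0, 0, -71, -7, 30, 1, 0, 0, 0, -71, -7, 60, 1, 0, 0, 0, -71, -7, 85, 1, 0, 0, 0, -71, -7, 105, 1, 0, 0, 0, -71, -7, 120, 1, 0, 0, 0, -71, -7, 130, 1, 0, 0, 0, -71, -7, 137, 1, 0, 0, 0, -71, -7, 140, 1]'

```text
time_s: 3.5
ee_pos: [0.4606, -0.145, 0.1604]
eef_rot: [-180.0, 0.0, 18.4]
force: [-0.1, -0.7, -0.1]
gripper_width: 0.0006
```

```bash
cat > look.py <<'E'
from h import *
from station import robot, optics
import sys
ims=[]
s=robot.get_state();print(s["time_s"],s["ee_pos"],s["eef_rot"],s["force"])
d=optics.capture("scene");a=d["color"][100:250,200:400,::-1];cv2.imwrite("pics/%s.png"%sys.argv[1],cv2.resize(a,(800,600),interpolation=cv2.INTER_CUBIC))
E
python3 look.py s3
```

```text
3.5 [ 0.46059039 -0.14504429  0.16041335] [-1.79995079e+02  1.15432861e-02  1.83819542e+01] [-0.07056498 -0.7023678  -0.10784725]
```

View pics/s3.png

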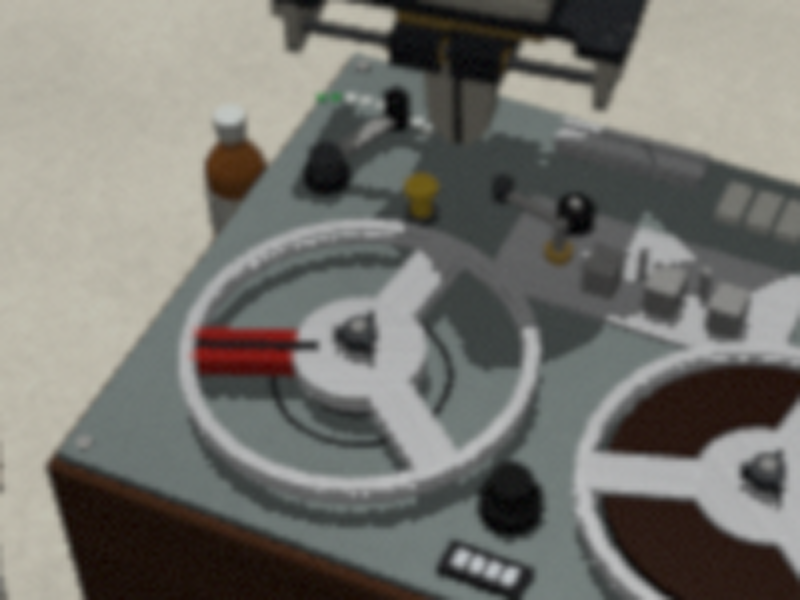

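The finger tip (460,140) stands just right of the knob (398,105). Now I push.

Request:
carry_out --motion '[0, 0, 0, 0, 6, 0, 1, 0, 0, 0, 0, 12, 0, 1, 0, 0, 0, 0, 18, 0, 1, 0, 0, 0, 0, 24, 0, 1, 0, 0, 0, 0, 30, 0, 1, 0, 0, 0, 0, 36, 0, 1, 0, 0, 0, 0, 42, 0, 1, 0, 0, 0, 0, 47, 0, 1, 0, 0, 0, 0, 52, 0, 1, 0, 0, 0, 0, 54, 0, 1]'

```text
time_s: 4.55
ee_pos: [0.4782, -0.1969, 0.1608]
eef_rot: [180.0, -0.1, 18.4]
force: [-0.2, 2.1, -0.9]
gripper_width: 0.0004
```

```bash
python3 look.py s4
```

```text
4.55 [ 0.47818641 -0.19688393  0.16078883] [ 1.79957175e+02 -5.00241074e-02  1.83658575e+01] [-0.17482308  2.070683   -0.88172786]
```

View pics/s4.png

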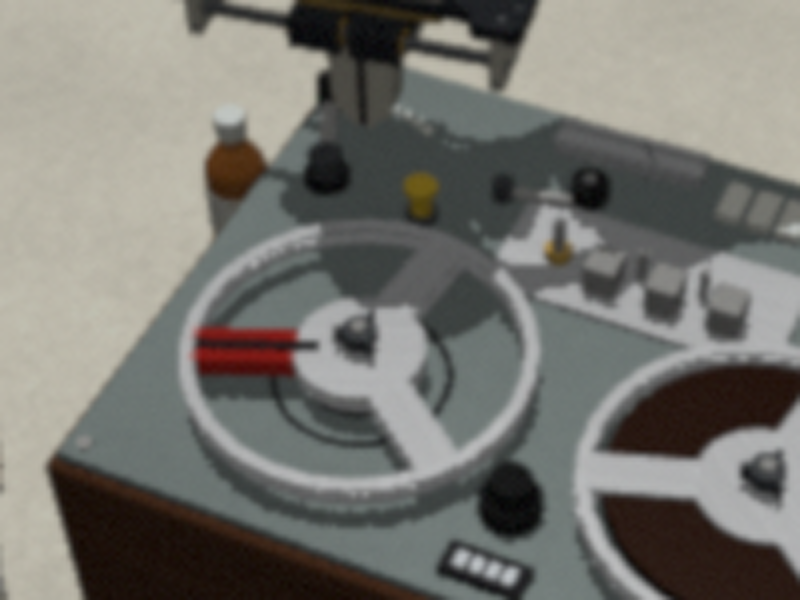

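The lever knob is now behind the finger at (327,85), and the pinch roller has swung off the capstan. The force is 2 N, so it isn't at the stop yet. Pushing on slowly.

Request:
carry_out --motion '[0, 0, 0, 0, 1, 0, 1, 0, 0, 0, 0, 2, 0, 1, 0, 0, 0, 0, 3, 0, 1, 0, 0, 0, 0, 4, 0, 1, 0, 0, 0, 0, 5, 0, 1, 0, 0, 0, 0, 6, 0, 1, 0, 0, 0, 0, 7, 0, 1, 0, 0, 0, 0, 8, 0, 1, 0, 0, 0, 0, 8, 0, 1, 0, 0, 0, 0, 8, 0, 1]'

```text
time_s: 5.6
ee_pos: [0.4798, -0.2027, 0.1607]
eef_rot: [-179.9, 0.0, 18.4]
force: [0.5, 6.9, 2.0]
gripper_width: 0.0004
```

Request:
carry_out --motion '[0, 0, 0, 0, 1, 0, 1, 0, 0, 0, 0, 1, 0, 1, 0, 0, 0, 0, 2, 0, 1, 0, 0, 0, 0, 2, 0, 1, 0, 0, 0, 0, 3, 0, 1, 0, 0, 0, 0, 3, 0, 1, 0, 0, 0, 0, 3, 0, 1, 0, 0, 0, 0, 3, 0, 1, 0, 0, 0, 0, 3, 0, 1, 0, 0, 0, 0, 3, 0, 1]'

```text
time_s: 6.6
ee_pos: [0.4799, -0.2031, 0.1605]
eef_rot: [-179.6, 0.1, 18.4]
force: [-2.8, 16.0, 5.7]
gripper_width: 0.0001
```

```bash
python3 look.py s5
```

```text
6.6 [ 0.47991278 -0.20310404  0.16047344] [-1.79587791e+02  5.01676790e-02  1.83981730e+01] [-2.76327466 15.96657572  5.66357365]
```

View pics/s5.png

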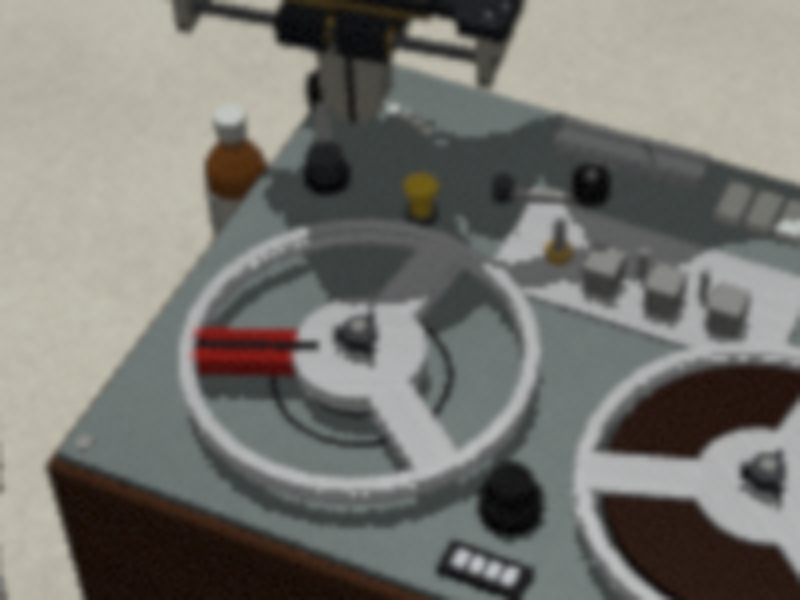

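Request:
carry_out --motion '[0, 0, 0, 0, -8, 0, 1, 0, 0, 0, 0, -16, 0, 1, 0, 0, 0, 0, -20, -15, 1, 0, 0, 0, 0, -20, -45, 1, 0, 0, 0, 0, -20, -80, 1, 0, 0, 0, -10, -20, -115, 1, 0, 0, 0, -20, -20, -140, 1, 0, 0, 0, -20, -20, -140, 1, 0, 0, 0, -20, -20, -140, 1, 0, 0, 0, -20, -20, -140, 1]'

```text
time_s: 7.65
ee_pos: [0.4554, -0.1939, 0.2995]
eef_rot: [-179.9, 0.1, 18.4]
force: [0.5, -0.1, 0.5]
gripper_width: 0.0006
```

```bash
python3 - <<'E'
from station import robot, optics
import cv2,pickle
d=optics.capture("wrist"); cv2.imwrite("pics/wrist3.png",d["color"][:,:,::-1]);pickle.dump(d,open("w3.pkl","wb"))
s=robot.get_state();print(s["time_s"],s["ee_pos"],s["eef_rot"],s["qpos"],s["force"])
E
```

```text
7.7 [ 0.45543066 -0.19380168  0.29936902] [-1.79904504e+02  9.79846048e-02  1.83792020e+01] [-3.19217003e+01  1.37035866e+01  8.40428307e+01 -1.45197226e-02
  8.23896464e+01  3.97011194e+01] [-0.78584361  0.534082    0.19114578]
```

View pics/wrist3.png

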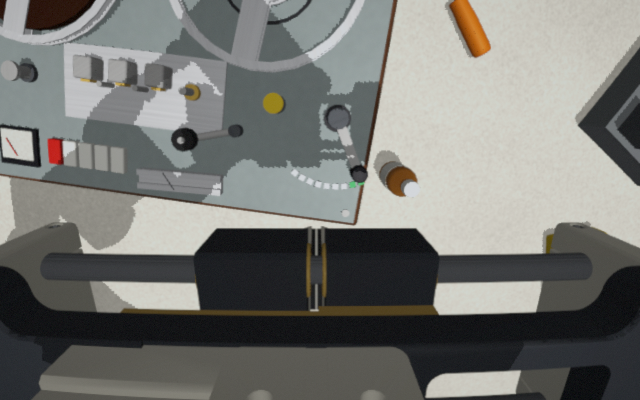

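```bash
python3 - <<'E'
from h import *
import pickle
d=pickle.load(open("w3.pkl","rb"))
g=ray(d,(273,103),.174);k=ray(d,(359,174),.177)
th=np.radians(10.2);R=np.array([[np.cos(th),-np.sin(th)],[np.sin(th),np.cos(th)]])
q=R.T@(k-g)[:2]+[-.055,-.125]-[-.06,-.185];print(g,k,q,np.hypot(*q),np.degrees(np.arctan2(q[1],q[0]))%360-150)
E
```

```text
[ 0.5192867  -0.13332025  0.174     ] [ 0.48355472 -0.22749251  0.177     ] [-0.04684373 -0.02635633] 0.05374933711373719 59.36400855480329
```

Lever reads about 59.4° (stop is at 60°). Now to the reel: above the window at world angle −118° about the spindle.

Request:
carry_out --motion '[0, 0, -0.12, 30, 0, 0, 1, 0, 0, -0.24, 60, 0, 0, 1, 0, 0, -0.36, 95, 0, 0, 1, 0, 0, -0.48, 130, 0, 0, 1, 0, 0, -0.6, 155, 0, 0, 1, 0, 0, -0.7, 155, 0, 0, 1, 0, 0, -0.76, 155, 0, 0, 1, 0, 0, -0.76, 155, 0, 20, 1, 0, 0, -0.76, 155, 0, 40, 1, 0, 0, -0.76, 155, 0, 50, 1]'

```text
time_s: 8.7
ee_pos: [0.602, -0.1447, 0.2474]
eef_rot: [-179.7, 0.0, 61.9]
force: [0.1, 0.9, -0.4]
gripper_width: 0.0007
```

```bash
python3 look.py s6
```

```text
8.7 [ 0.6020136  -0.14468232  0.24741011] [-1.79718578e+02  4.86536095e-02  6.19367904e+01] [ 0.1406015   0.90389129 -0.37553445]
```

View pics/s6.png

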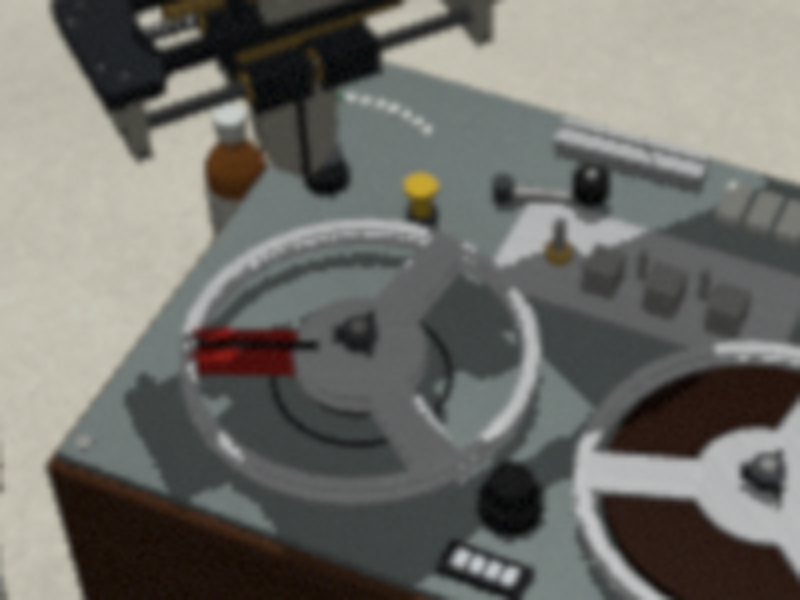

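```bash
python3 - <<'E'
from h import *
from station import optics
d=optics.capture("scene")
u=proj(d,[[.602,-.1447,.172],[.602,-.1447,.157],[.63,-.094,.186],[.63,-.094,.172]]);print((u-[200,100])*4)
E
```

```text
[[307.71558588 267.38537392]
 [309.56818845 287.36430361]
 [353.57002717 324.20668971]
 [354.85851654 343.10523731]]
```

Projected touchdown at (308,267) in the zoomed view falls mid-window, between the rim and the hub. Descending.

Request:
carry_out --motion '[0, 0, 0, 0, 0, 20, 1, 0, 0, 0, 0, 0, 40, 1, 0, 0, 0, 0, 0, 50, 1, 0, 0, 0, 0, 0, 60, 1, 0, 0, 0, 0, 0, 68, 1, 0, 0, 0, 0, 0, 75, 1, 0, 0, 0, 0, 0, 81, 1, 0, 0, 0, 0, 0, 86, 1, 0, 0, 0, 0, 0, 90, 1, 0, 0, 0, 0, 0, 90, 1]'

```text
time_s: 9.8
ee_pos: [0.6027, -0.1451, 0.1602]
eef_rot: [-180.0, 0.0, 61.9]
force: [-1.5, 0.5, -0.3]
gripper_width: 0.0007
```

```bash
python3 look.py s7
```

```text
9.8 [ 0.60265772 -0.145117    0.16018126] [-1.79954867e+02  1.27999198e-02  6.19252541e+01] [-1.5069586   0.52981155 -0.27682492]
```

View pics/s7.png

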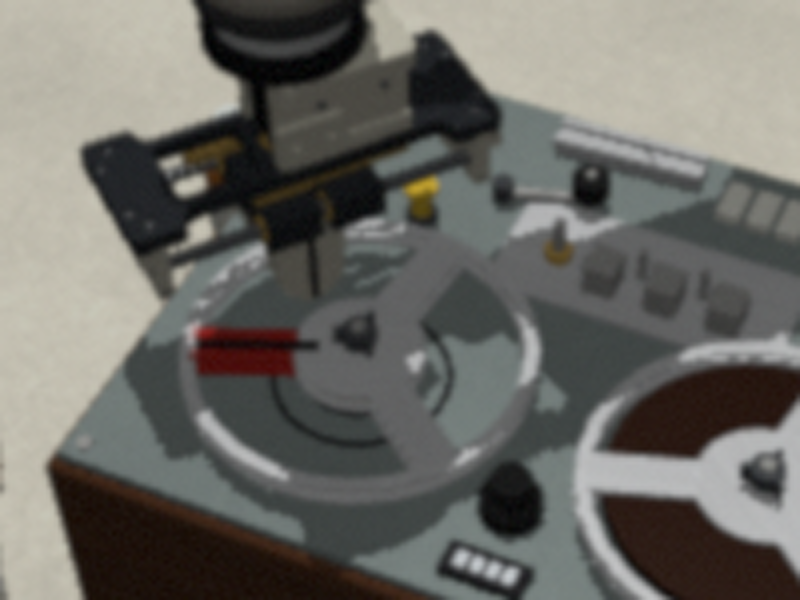

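The finger is in the window at (312,285). Sweeping clockwise.

Request:
carry_out --motion '[0, 0, 0.087, 0.2, -5, 3, 1, 0, 0, 0.175, 0.9, -10, 3, 1, 0, 0, 0.262, 2, -14.9, 3, 1, 0, 0, 0.349, 3.5, -19.7, 3, 1, 0, 0, 0.436, 5.4, -24.3, 3, 1, 0, 0, 0.524, 7.7, -28.8, 3, 1, 0, 0, 0.611, 10.4, -33, 3, 1, 0, 0, 0.698, 13.5, -37, 3, 1, 0, 0, 0.785, 16.8, -40.7, 3, 1, 0, 0, 0.873, 20.5, -44, 3, 1]'

```text
time_s: 10.85
ee_pos: [0.5734, -0.1066, 0.1581]
eef_rot: [180.0, 0.0, 11.7]
force: [-2.0, -1.6, 0.2]
gripper_width: 0.0006
```

```bash
python3 look.py s8
```

```text
10.85 [ 0.573399   -0.10662951  0.15812113] [1.79954617e+02 1.95841726e-02 1.16949087e+01] [-2.0316729  -1.594886    0.15224427]
```

View pics/s8.png

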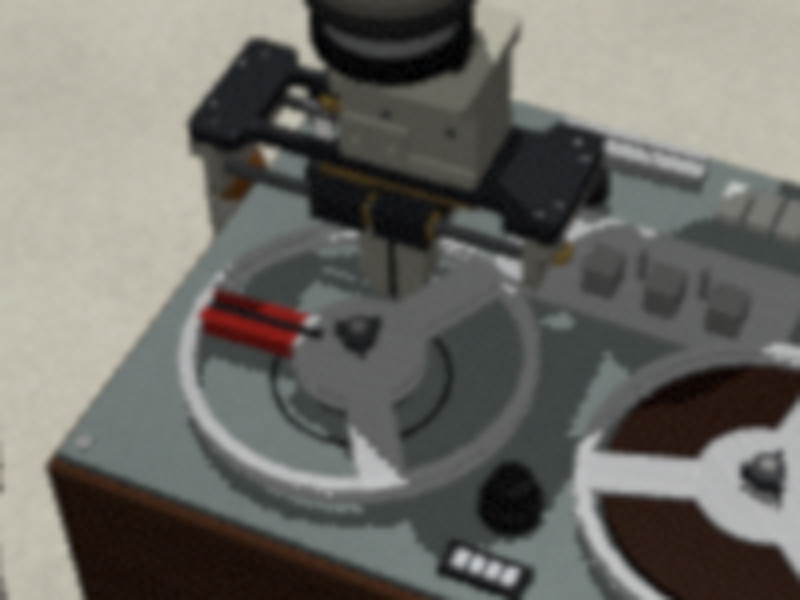

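The reel is turning: the red spoke's outer end has moved to (215,305), with low force. Continuing.

Request:
carry_out --motion '[0, 0, 0.087, 0.2, -5, 0, 1, 0, 0, 0.175, 0.9, -10, 0, 1, 0, 0, 0.262, 2, -14.9, 0, 1, 0, 0, 0.349, 3.5, -19.7, 0, 1, 0, 0, 0.436, 5.4, -24.3, 0, 1, 0, 0, 0.524, 7.7, -28.8, 0, 1, 0, 0, 0.611, 10.4, -33, 0, 1, 0, 0, 0.698, 13.5, -37, 0, 1, 0, 0, 0.785, 16.8, -40.7, 0, 1, 0, 0, 0.873, 20.5, -44, 0, 1]'

```text
time_s: 11.9
ee_pos: [0.5843, -0.0588, 0.1579]
eef_rot: [180.0, 0.1, -38.2]
force: [-2.0, 0.0, 0.7]
gripper_width: 0.0001
```

```bash
cat > red.py <<'E'
from h import *
from station import optics
for n in("scene","side"):
    d=optics.capture(n);hsv=cv2.cvtColor(d["color"],cv2.COLOR_RGB2HSV);m=((hsv[...,0]<8)|(hsv[...,0]>172))&(hsv[...,1]>140)&(hsv[...,2]>50)
    c=proj(d,[[.63,-.094,.172]])[0];yy,xx=np.nonzero(m)
    q=np.array([ray(d,(x,y),.172)[:2]-[.63,-.094] for x,y in zip(xx,yy) if np.hypot(x-c[0],y-c[1])<60]);r=np.hypot(q[:,0],q[:,1]);q=q[(r<.083)&(r>.033)]
    m=q.mean(0);print(n,len(q),m,np.degrees(np.arctan2(m[1],m[0])))
E
python3 look.py s9; python3 red.py
```

```text
11.9 [ 0.58432492 -0.05876834  0.15785072] [ 1.79977412e+02  5.51820270e-02 -3.82057230e+01] [-2.03433517  0.01138672  0.67406599]
scene 150 [-0.03538459 -0.04103496] -130.77131823389888
side 41 [-0.05150706 -0.03452602] -146.16541033344734
```

View pics/s9.png

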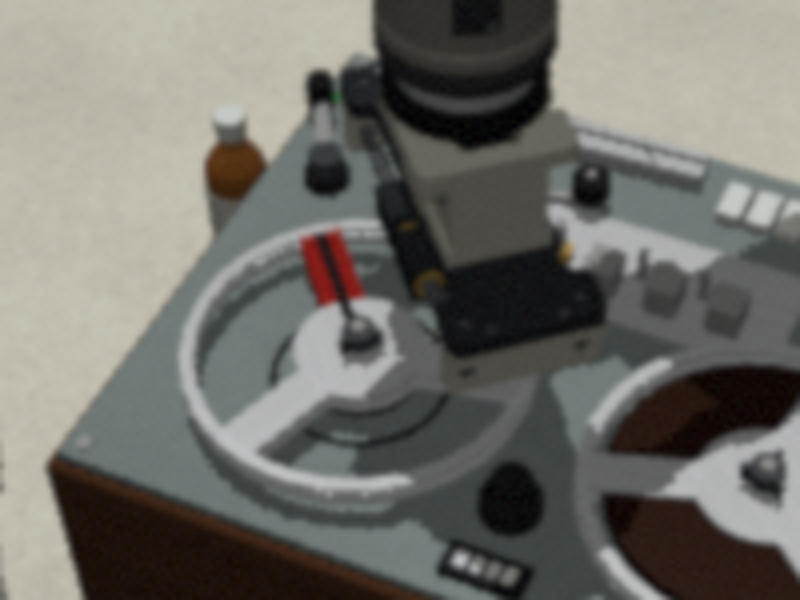

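Red spoke now points at about −131° and needs −160.2°, so about 29° remains. Pushing 27°, slower.

Request:
carry_out --motion '[0, 0, 0.052, 0.1, -3, 0, 1, 0, 0, 0.105, 0.3, -6, 0, 1, 0, 0, 0.157, 0.7, -9, 0, 1, 0, 0, 0.209, 1.3, -12, 0, 1, 0, 0, 0.262, 2, -14.9, 0, 1, 0, 0, 0.314, 2.8, -17.8, 0, 1, 0, 0, 0.367, 3.8, -20.6, 0, 1, 0, 0, 0.419, 5, -23.4, 0, 1, 0, 0, 0.471, 6.3, -26.1, 0, 1, 0, 0, 0.471, 6.3, -26.1, 0, 1]'

```text
time_s: 13.05
ee_pos: [0.6059, -0.0425, 0.1578]
eef_rot: [-180.0, -0.0, -65.0]
force: [-1.5, 0.8, 1.1]
gripper_width: 0.0003
```

```bash
python3 look.py s10; python3 red.py
```

```text
13.05 [ 0.60590262 -0.04247638  0.15779056] [-1.79984610e+02 -4.81888043e-03 -6.49636476e+01] [-1.48563267  0.83167147  1.11602272]
scene 66 [-0.04949769 -0.02380326] -154.3172708256167
side 89 [-0.05856516 -0.00400299] -176.08985832207517
```

View pics/s10.png

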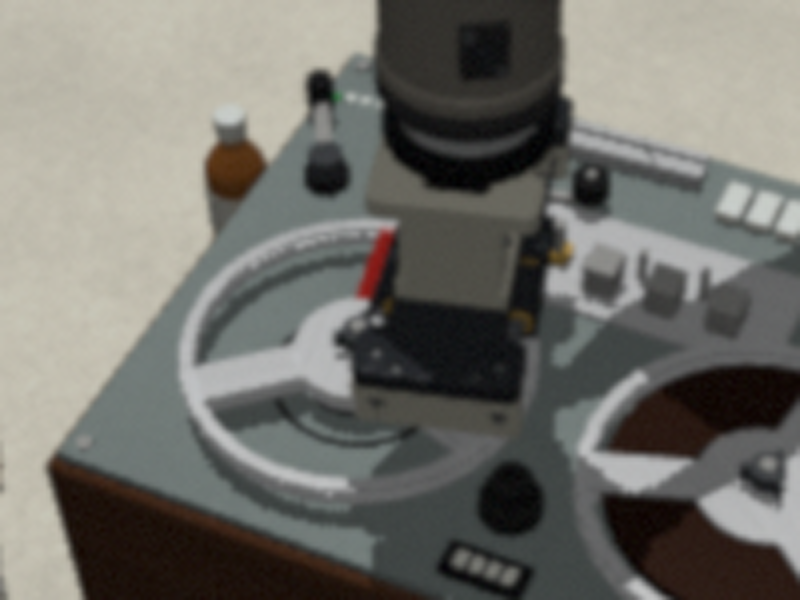

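Request:
carry_out --motion '[0, 0, -0.06, 0.1, 4, 0, 1, 0, 0, -0.12, 0.5, 7, 0, 1, 0, 0, -0.17, 0.9, 10, 0, 1, 0, 0, -0.17, 0.9, 10, -5, 1, 0, 0, -0.17, 0.9, 10, -15, 1, 0, 0, -0.17, 0.9, 10, -40, 1, 0, 0, -0.17, 0.9, 10, -80, 1, 0, 0, -0.17, 0.9, 10, -120, 1, 0, 0, -0.17, 0.9, 10, -140, 1, 0, 0, -0.17, 0.9, 10, -140, 1]'

```text
time_s: 14.2
ee_pos: [0.5985, -0.0477, 0.3025]
eef_rot: [-179.7, -0.4, -55.4]
force: [0.6, 1.0, 0.2]
gripper_width: 0.0002
```

Request:
carry_out --motion '[0, 0, 0, -20, 0, 0, 1, 0, 0, 0, -40, 0, 0, 1, 0, 0, 0, -60, 0, 0, 1, 0, 0, 0, -60, 0, 0, 1, 0, 0, 0, -60, 0, 0, 1, 0, 0, 0, -60, 0, 0, 1, 0, 0, 0, -60, 0, 0, 1, 0, 0, 0, -60, 0, 0, 1, 0, 0, 0, -60, 0, 0, 1, 0, 0, 0, -60, 0, 0, 1]'

```text
time_s: 15.2
ee_pos: [0.563, 0.0017, 0.2976]
eef_rot: [180.0, 0.0, -55.4]
force: [0.8, -0.1, 0.2]
gripper_width: 0.0008
```

```bash
python3 look.py s11; python3 red.py; python3 - <<'E'
from station import robot, optics
import cv2,pickle
d=optics.capture("wrist"); cv2.imwrite("pics/wrist4.png",d["color"][:,:,::-1]);pickle.dump(d,open("w4.pkl","wb"))
E
```

```text
15.2 [0.56300473 0.00168909 0.29759241] [ 1.79990387e+02  2.04832225e-03 -5.53769948e+01] [ 0.81439928 -0.14212789  0.21111846]
scene 148 [-0.05223623 -0.01739536] -161.58155746799144
side 66 [-0.05803202 -0.00405248] -176.00542195894923
```

View pics/s11.png

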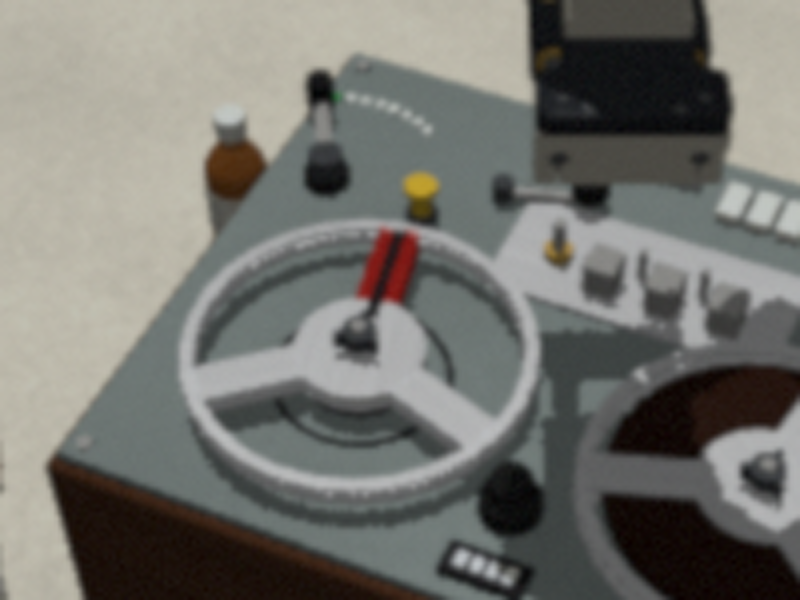

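View pics/wrist4.png

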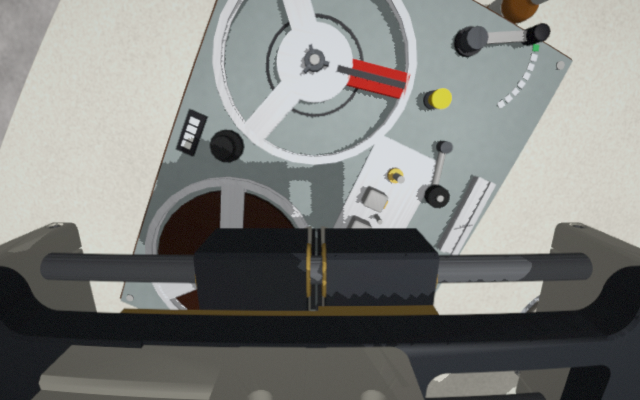

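The wrist view shows the spindle cap at (315,61), the red spoke's outer end at (405,84) and the guide roller at (439,98). The lever knob is at its green end, (538,33).

```bash
python3 - <<'E'
from h import *
import pickle
d=pickle.load(open("w4.pkl","rb"));hsv=cv2.cvtColor(d["color"],cv2.COLOR_RGB2HSV)
c=ray(d,(315,61),.186)[:2];g=ray(d,(439,98.5),.174)[:2]
m=((hsv[...,0]<8)|(hsv[...,0]>172))&(hsv[...,1]>150)&(hsv[...,2]>60)
yy,xx=np.nonzero(m);k=(abs(xx-380)<40)&(abs(yy-78)<30);r=ray(d,(xx[k].mean(),yy[k].mean()),.172)[:2]
e=[ray(d,u,.172)[:2] for u in((345,69),(405,83))]
A=lambda v:np.degrees(np.arctan2(v[1],v[0]))
print(c,g,np.linalg.norm(g-c),"guide",A(g-c),"red",A(r-c),"slot",A(e[1]-e[0]),"k",A(e[1]-c))
k=ray(d,(538,31),.177)[:2];th=A(g-c)+170.13;q=k-g;print(th)
t=np.radians(th);R=np.array([[np.cos(t),-np.sin(t)],[np.sin(t),np.cos(t)]]);q=R.T@(k-g)+[.005,.06];print(q,A(q)%360-150)
E
```

```text
[ 0.62768911 -0.09213162] [ 0.52102482 -0.1313496 ] 0.1136455879349743 guide -159.81269546606828 red -158.13655941067822 slot -157.29098814672741 k -156.3909969405941
10.317304533931718
[-0.04587671 -0.02695615] 60.43756376519627
```

The slot is within about 2–3° of the target (10° allowed), the lever reads about 60°, and the arm is clear.

```bash
python3 -c "
from station import robot
s=robot.get_state();print(s['time_s'],s['force']);print(robot.hand_in())"
```

```text
15.4 [-0.03077873  0.44183107 -0.9739294 ]
the job is handed in; nothing more can be done
None
```

I opened the pinch roller lever fully and turned the take-up reel so its slot points at the yellow guide roller. I handed in at 15.4 s with the arm clear of everything; no verdict was given.

- **Lever:** I pushed the knob with the closed fingers until it stopped moving under 16 N. Two wrist pictures put it at about 59.4° and 60.4°; the open stop is at 60°.
- **Reel:** With the fingers down in a window I pushed a bare spoke about 100° clockwise. The wrist force read about 2–3 N after each push, and I then backed off before lifting.
- **Slot direction:** The last wrist view reads −156° to −158° and the scene view −161.6°, against about −160° for the guide roller. That is 2–3.5° off, with 10° allowed.
- **Disagreeing check:** The side view gave −176° for the red spoke. I put that down to its very flat angle and a partly hidden spoke, and did not use it.
- **Other things:** In the last pictures I saw no change in the supply reel or in the loose objects in view. I did not measure them. The screwdriver was not in those pictures, though no move brought the fingers down to it.

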